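# Set a mirrored row of leather stamps in the chase and lock it up

## Robot

A 6-joint arm with a two-finger parallel gripper is mounted at the origin on a cart in front of the work surface, level with it; the furniture and walls round the work are solid. World frame = base frame: x ahead of the robot, y to its left, z up, the work surface at z = 0. Lengths are in m, angles in degrees, forces in N, time in s.
With the tool pointing down it reaches from about 0.275 to 0.75 m from the base axis. Payload 10.2 kg.
Tool frame: the origin (TCP) lies on the centre line of the jaws, within the pads' length; the fingertips stand robot.finger_overhang ahead of it and the grasp point (between the pads) lies 8 mm behind it (robot.finger_overhang is the distance from the TCP to the fingertips, in m); z points along the fingers, y is the direction in which the jaws open and shut (so a half turn about z gives the same grasp; the last joint's range is limited). The gripper opens to 88 mm and grips with 3 to 60 N. Pads are 18 mm wide; open, the fingers measure 123 mm over their backs; the gripper's body (75 mm by 187 mm) begins 45 mm behind the grasp point.
Start: joints at [61.857, 17.928, 85.812, -0, 76.261, -12.8], TCP at [0.139, 0.506, 0.25] pointing down, gripper open.
Joint ranges: [-168.41, 168.41], [-55.51, 124.54], [10.69, 146.95], [-70.63, 250.63], [1, 178], [-165.06, 165.06]. Speed limits (degrees/s): [136.94, 136.94, 172.46, 180, 180, 180].

## Interface

Orientations are given as [roll, pitch, yaw] about the fixed x, y, z axes, in that order (R = Rz(yaw) Ry(pitch) Rx(roll)).
In Python, from plant import robot gives the robot as it stands.
- The arm moves only by the tool servo_tool, never from a script. Its arguments are lists of equal length, an entry for each row: "hand": the opening, from -1 (shut) to 1 (fully open); "translation": the shift along the tool's x, y, z in mm, a list of three; "turn": the turn, a rotation vector about the tool's x, y, z in degrees, a list of three. In form: {"hand": [hand, ...], "translation": [[dx, dy, dz], ...], "turn": [[rx, ry, rz], ...]}. A call has 1 to 20 rows; each row shifts and turns the pose as measured when the row begins, along the tool's axes as they then stand; what a row does not reach is not made up. A row lasts 1/10 s, in which the tool goes at most 50 mm and 8.59 degrees, less where a joint would pass 70% of its speed; a pose out of reach is approached as far as the arm can. A call is refused whole if a number of a shift passes 50 or a number of a turn 8.59, either way. A call with a gripper value outside its range is refused whole. The fingers move at their own pace and stop on an object; "squeeze" is the grip in N (left out, the last holds). Time passes only in rows, so rows that do not move let the fingers close. It gives the time, the measured TCP pose, the force and the opening at its end, in the units of the state.
- robot.get_state(): the state, without advancing time (a new reading comes with each control period).
- robot.read_camera(name): name is "side" or "top"; returns the picture (384x512x3 uint8, red, green, blue); there is no depth.
- robot.camera_info(name): a dict with "fx", "fy", "cx", "cy" (pixels), "extrinsics" (4x4, takes a point from world to camera coordinates). Camera axes: x right, y down, z forward; pixel columns grow to the right and rows downward; lengths in m; the calibration is good to about 2 mm. A picture is of the moment at which its call begins. camera_info takes no time and is no camera call.
- robot.job_done(): hands the job in, once; it reports no verdict.
The state is a dict: "t": time; "qpos": joint angles; "qd": joint speeds; "tau": joint torques, N m; "tcp_pos": TCP position; "ee_rot": TCP orientation; "contact_force": force on the tool from outside, world axes, zero at the start; "torque": the same for the moment, N m; "grip_width": finger opening in m.
Only numpy, scipy, OpenCV 4.12 (cv2) and the standard library are available. Lean on these libraries where they do the work, as an engineer would, in place of code of your own. Each camera call takes 0.05 s, during which the arm holds its last target.

## Task

Set the border for stamping: move the four stamp blocks, face up and each kept the way round it stands, from the wooden rack into the channel of the metal chase, in the reverse of the order in which their leather proofs lie on the rack (the row prints mirrored, so the leftmost proof's stamp goes rightmost in the chase). Then slide the jaw by its brass knob until all four stand square, flat on the bed and tight together against the fixed end, and let go.

Things in the scene. Friction and masses are not known exactly. Their poses are not given: they have to be found in the camera images.
- stamp_red: Loose block to move: red carrier 38 (its x) x 30 (its y) x 24 mm high, one oval zinc motif face up on it, about 38 mm high in all. Origin: centre of underside, z up. Starts upright in a bay of the wooden rack, row along y at 60 mm spacing, 6 mm high fins between bays, 4 mm lip behind. Grip across its 38 mm (fingers on its -x and +x sides).
- stamp_yellow: Loose block to move: yellow carrier 38 (its x) x 36 (its y) x 24 mm high, one flower-shaped zinc motif face up on it, about 38 mm high in all. Origin: centre of underside, z up. Starts upright in a bay of the wooden rack, row along y at 60 mm spacing, 6 mm high fins between bays, 4 mm lip behind. Grip across its 38 mm (fingers on its -x and +x sides).
- stamp_blue: Loose block to move: blue carrier 38 (its x) x 42 (its y) x 24 mm high, one five-sided zinc motif face up on it, about 38 mm high in all. Origin: centre of underside, z up. Starts upright in a bay of the wooden rack, row along y at 60 mm spacing, 6 mm high fins between bays, 4 mm lip behind. Grip across its 38 mm (fingers on its -x and +x sides).
- stamp_green: Loose block to move: green carrier 38 (its x) x 48 (its y) x 24 mm high, two almond-shaped zinc motifs side by side face up on it, about 38 mm high in all. Origin: centre of underside, z up. Starts upright in a bay of the wooden rack, row along y at 60 mm spacing, 6 mm high fins between bays, 4 mm lip behind. Grip across its 38 mm (fingers on its -x and +x sides).
- proof_red: red leather proof of the red stamp, 40 x 30 x 3 mm, fixed on the rack 60 mm in front (-x) of where that stamp starts. Origin: centre of underside, axes as the stamp's at the start. Seen from the robot, the four proofs show the row as it must print.
- proof_yellow: yellow leather proof of the yellow stamp, 40 x 36 x 3 mm, fixed on the rack 60 mm in front (-x) of where that stamp starts. Origin: centre of underside, axes as the stamp's at the start. Seen from the robot, the four proofs show the row as it must print.
- proof_blue: blue leather proof of the blue stamp, 40 x 42 x 3 mm, fixed on the rack 60 mm in front (-x) of where that stamp starts. Origin: centre of underside, axes as the stamp's at the start. Seen from the robot, the four proofs show the row as it must print.
- proof_green: green leather proof of the green stamp, 40 x 48 x 3 mm, fixed on the rack 60 mm in front (-x) of where that stamp starts. Origin: centre of underside, axes as the stamp's at the start. Seen from the robot, the four proofs show the row as it must print.
- chase: Fixed dark metal chase. Origin: underside, front (-x) edge, which is 300 mm long. Bed top at z = 10 mm. Channel along y for the row: middle line at x = +46 mm, 48 mm wide between two bright rails, each 10 mm wide, 8 mm high above the bed, bevelled to 56 mm at the top. Grey fixed end: inner face at y = +105 mm, 24 mm high above the bed. Grey sliding jaw at the -y end.
- jaw (a joint): Jaw travel, m, 0 open to 0.07, starts at 0 to 0.01. Clamping face at y = -0.105 + jaw in the chase's frame; moves to +y, pushing the stamps along. No spring, rubs with 2.5 N, stays where left. Brass knob, 20 mm across: axis at x = 0.046, y = -0.139 + jaw, z = 0.031 to 0.061 in the chase's frame. Four stamps side by side take 156 mm: row tight at jaw = 0.054.

How it is judged:
By the outcome, as a careful person would: the job done as asked, in the order asked, and still so for the second after the job is handed in, with the robot touching nothing.
It also fails if it takes over 99 s, if anything falls off the work surface, if the arm or the gripper's body presses on something with over 40 N, if the wrist force passes 120 N, or if a joint passes its speed limit or range.

## Working session

There is one attempt and no reset: what is moved stays moved. The work goes in short steps, Python scripts to look and compute and a tool call to move; the robot and the scene stay as the last step left them, time stands still between calls to the robot, and variables do not carry over. Pictures are saved under pics/ and viewed, and the job is handed in when it is done.

Besides the shell and the picture viewer there is one more tool, called as name(argument=value, ...) on one line, values as JSON. servo_tool: Moves the arm, as the interface text tells. Its arguments: {"type":"object","properties":{"hand":{"type":"array"},"translation":{"type":"array"},"turn":{"type":"array"},"squeeze":{"type":"number"}},"required":["hand","translation","turn"]}

```bash
ls; mkdir -p pics; python3 - <<'E'
from plant import robot
import cv2
print(robot.get_state()); print(robot.finger_overhang)
for n in("top","side"):
    cv2.imwrite(f"pics/{n}0.png",robot.read_camera(n)[:,:,::-1]); print(robot.camera_info(n))
E
```

```text
pics
{'t': 0.0, 'qpos': array([ 6.18555504e+01,  1.79574963e+01,  8.58520764e+01,  5.63221249e-04,
        7.62609066e+01, -1.27992933e+01]), 'qd': array([-0.02186329, -0.01399031,  0.00337969,  0.01270465,  0.07482168,
       -0.02545643]), 'tau': array([ 5.28996043e-04, -4.02208686e+01, -2.52272183e+01,  6.94881286e-02,
        3.52134684e-02, -1.10753720e-04]), 'tcp_pos': array([0.13882899, 0.50608067, 0.24919116]), 'ee_rot': array([-1.79931393e+02, -1.61470782e-02,  1.64654700e+02]), 'contact_force': array([ 0.01305652, -0.69823131,  0.59701524]), 'torque': array([-0.03509365,  0.04383326, -0.00037548]), 'grip_width': 0.08824190906239249}
0.011
{'fx': 404.1740336899636, 'fy': 404.1740336899636, 'cx': 262.58501010161154, 'cy': 190.84714602467935, 'extrinsics': array([[ 0.02565285, -0.99959915,  0.01197818, -0.08833985],
       [-0.98618004, -0.02726671, -0.16341804,  0.50423354],
       [ 0.16367914, -0.0076205 , -0.9864842 ,  0.81445129],
       [ 0.        ,  0.        ,  0.        ,  1.        ]])}
{'fx': 484.1384633740433, 'fy': 484.1384633740433, 'cx': 256.32549089157976, 'cy': 183.31355468449257, 'extrinsics': array([[-0.99978434, -0.02052022,  0.0031921 ,  0.52413221],
       [-0.01336569,  0.51817284, -0.85517148,  0.07477455],
       [ 0.01589425, -0.85502972, -0.51833536,  1.00066013],
       [ 0.        ,  0.        ,  0.        ,  1.        ]])}
```

View pics/top0.png

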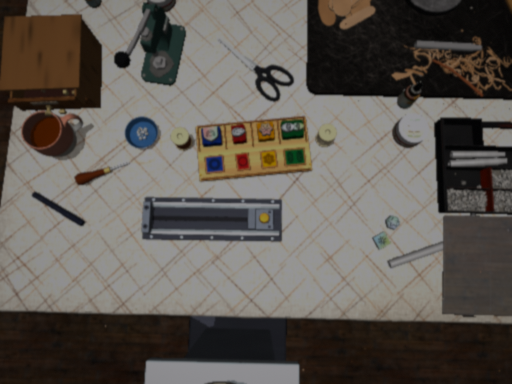

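View pics/side0.png

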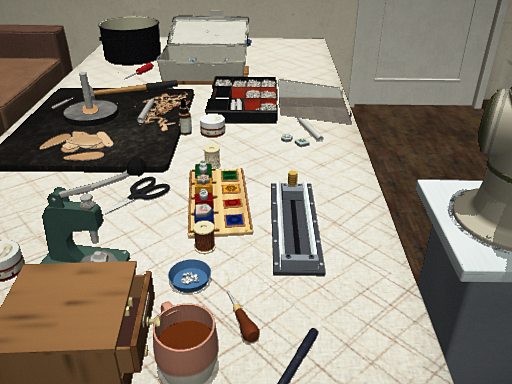

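```bash
python3 - <<'E'
import cv2
a=cv2.imread("pics/top0.png")
cv2.imwrite("pics/t_rack.png",cv2.resize(a[110:185,190:315],None,fx=6.4,fy=6.4,interpolation=cv2.INTER_CUBIC))
cv2.imwrite("pics/t_chase.png",cv2.resize(a[190:248,134:290],None,fx=5,fy=5,interpolation=cv2.INTER_CUBIC))
b=cv2.imread("pics/side0.png")
cv2.imwrite("pics/s_all.png",cv2.resize(b[155:280,180:335],None,fx=4.8,fy=4.8,interpolation=cv2.INTER_CUBIC))
E
```

```text
(no output)
```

View pics/t_rack.png

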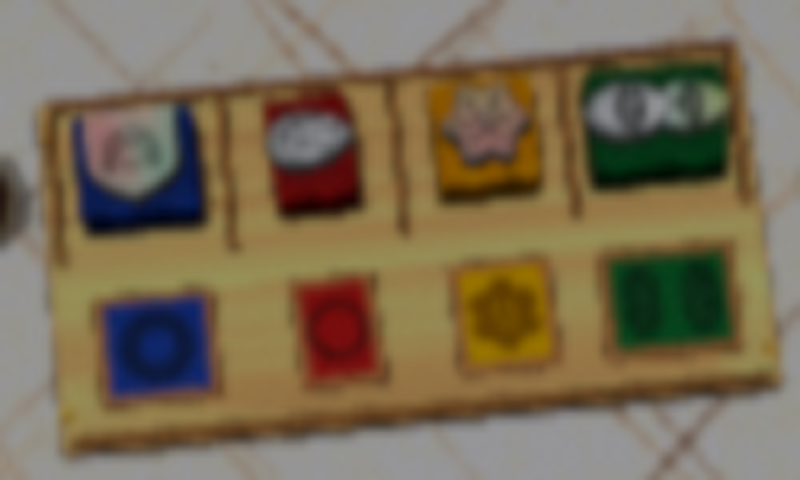

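View pics/t_chase.png

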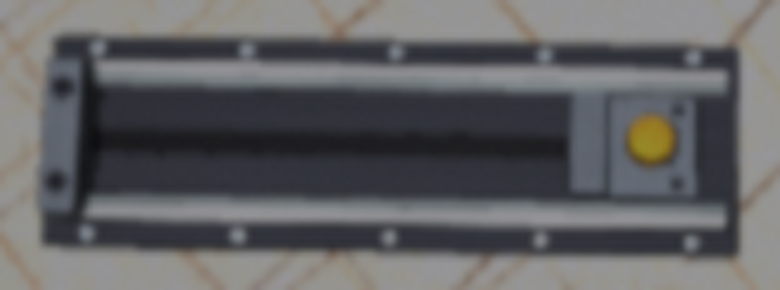

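View pics/s_all.png

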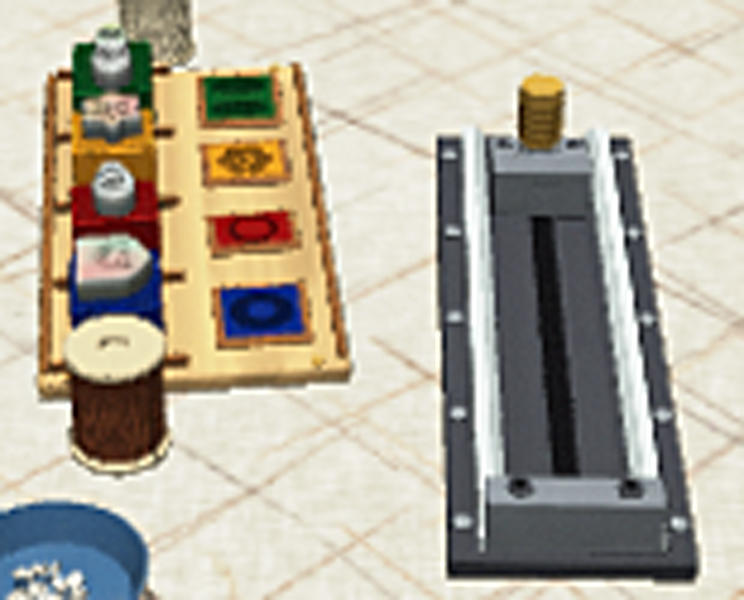

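```bash
cat > h.py <<'E'
import numpy as np, json
from plant import robot
def cam(n):
    i=robot.camera_info(n); return i
def w2p(n,P):
    i=cam(n); P=np.atleast_2d(P); c=P@i["extrinsics"][:3,:3].T+i["extrinsics"][:3,3]
    return np.c_[i["fx"]*c[:,0]/c[:,2]+i["cx"], i["fy"]*c[:,1]/c[:,2]+i["cy"]]
def ray(n,uv,z):
    i=cam(n); R=i["extrinsics"][:3,:3]; t=i["extrinsics"][:3,3]
    o=-R.T@t; d=R.T@np.array([(uv[0]-i["cx"])/i["fx"],(uv[1]-i["cy"])/i["fy"],1])
    return o+d*(z-o[2])/d[2]
def uncrop(p,s,off): return ((p[0]+.5)/s-.5+off[0],(p[1]+.5)/s-.5+off[1])
E
python3 - <<'E'
from h import *
np.set_printoptions(precision=4,suppress=True)
T=lambda p:uncrop(p,5,(134,190)); R=lambda p:uncrop(p,6.4,(190,110)); S=lambda p:uncrop(p,4.8,(180,155))
print("chase top cam")
for n,p,z in [("BLplus",(57,37),.01),("BR",(738,48),.01),("FR",(738,254),.01),("FL",(42,245),.01),("knob",(652,138),.061),("fixinner top",(80,60),.034),("fixinner top f",(72,212),.034),("jaw face b",(571,93),.034),("jaw face f",(571,193),.034)]:
    print(n,ray("top",T(p),z))
print("side")
for n,p,z in [("back far",(437,137),.01),("front far",(632,137),.01),("front near",(697,556),.01),("back near",(447,556),.01),("knob",(542,83),.061),("fix inner top b",(487,478),.034),("fix inner top f",(657,476),.034)]:
    print(n,ray("side",S(p),z))
print("proofs top")
for zz in (.013,):
  for n,p in [("b",(160,346)),("r",(338,330)),("y",(505,315)),("g",(671,301))]: print(n,ray("top",R(p),zz))
  for n,p in [("b",(262,312)),("r",(254,231)),("y",(245,161)),("g",(239,101))]: print(n,ray("side",S(p),zz))
E
```

```text
chase top cam
BLplus [0.491  0.1815 0.01  ]
BR [ 0.4943 -0.1164  0.01  ]
FR [ 0.4045 -0.118   0.01  ]
FL [0.4005 0.1813 0.01  ]
knob [ 0.4486 -0.079   0.061 ]
fixinner top [0.478  0.1642 0.034 ]
fixinner top f [0.4137 0.163  0.034 ]
jaw face b [ 0.4695 -0.0445  0.034 ]
jaw face f [ 0.4272 -0.0459  0.034 ]
side
back far [ 0.494  -0.1158  0.01  ]
front far [ 0.4015 -0.1182  0.01  ]
front near [0.4004 0.1777 0.01  ]
back near [0.4918 0.1799 0.01  ]
knob [ 0.448  -0.0796  0.061 ]
fix inner top b [0.4775 0.1643 0.034 ]
fix inner top f [0.4152 0.1616 0.034 ]
proofs top
b [0.5693 0.0327 0.013 ]
r [ 0.5767 -0.0286  0.013 ]
y [ 0.5837 -0.0863  0.013 ]
g [ 0.5904 -0.1439  0.013 ]
b [0.5682 0.0328 0.013 ]
r [ 0.5754 -0.0285  0.013 ]
y [ 0.5832 -0.087   0.013 ]
g [ 0.5898 -0.142   0.013 ]
```

```bash
cat > fit.py <<'E'
from h import *
import cv2
from scipy.optimize import least_squares
np.set_printoptions(precision=4,suppress=True)
hues={"b":(105,130),"r":(-8,8),"y":(18,32),"g":(50,85)}
guess={"b":(.569,.033),"r":(.576,-.0285),"y":(.5835,-.0866),"g":(.590,-.143)}
obs=[]
for n in("top","side"):
    im=cv2.imread(f"pics/{n}0.png"); hsv=cv2.cvtColor(im,cv2.COLOR_BGR2HSV).astype(int)
    H=(hsv[...,0]+20)%180-20
    for k,g in guess.items():
        u,v=w2p(n,[g[0],g[1],.013])[0]
        m=(H>=hues[k][0])&(H<=hues[k][1])&(hsv[...,1]>180)
        M=np.zeros_like(m); a,b=(13,12)
        M[int(v)-b:int(v)+b+1,int(u)-a:int(u)+a+1]=1; 
        lab,L,st,ce=cv2.connectedComponentsWithStats((m&M).astype(np.uint8))[0:4]
        # component nearest
        j=1+np.argmin([np.hypot(*(ce[i]-[u,v]))-st[i,4]*.05 for i in range(1,lab)])
        print(n,k,(u,v),ce[j],st[j]); obs.append((n,k,ce[j]))
ys={"b":90,"r":30,"y":-30,"g":-90}
def model(p,k): 
    x,y,z,a=p; c,s=np.cos(a),np.sin(a); Y=ys[k]*1e-3
    return [x-s*Y,y+c*Y,z]
f=lambda p:np.concatenate([w2p(n,model(p,k))[0]-c for n,k,c in obs])
for fix in (None,):
    r=least_squares(f,[.58,-.056,.013,.118]); print(r.x,np.degrees(r.x[3]),r.fun)
E
python3 fit.py
```

```text
top b (np.float64(214.4305240756159), np.float64(163.7697285595803)) [214.1592 163.8025] [207 158  15  13 157]
top r (np.float64(242.3251856923861), np.float64(161.46129207325345)) [242.4156 161.2013] [237 154  12  15 154]
top y (np.float64(268.59480709225033), np.float64(158.89941466752964)) [268.4764 158.5189] [261 151  16  16 212]
top g (np.float64(293.9979139224015), np.float64(156.76266985023028)) [294.1798 156.5225] [286 151  17  12 178]
side b (np.float64(233.78578699208268), np.float64(219.64665074462073)) [233.8194 219.2083] [226 215  17  10 144]
side r (np.float64(232.23873054444317), np.float64(202.72289186841303)) [232.2913 202.3592] [224 199  17   8 103]
side y (np.float64(230.51802220419117), np.float64(188.2503329395929)) [229. 188.] [229 188   1   1   1]
side g (np.float64(229.32865803049899), np.float64(175.43053575190626)) [229.1321 174.5566] [223 171  14   8 106]
[ 0.5802 -0.0563  0.0141  0.1257] 7.199461955367408 [ 0.2187 -0.1094 -0.9914 -0.0726 -0.1075  0.055   1.0328 -0.4938 -0.0018
 -0.0119 -0.3269  0.4378  1.2867 -0.0477 -0.3711 -0.1053]
```

```bash
cat > ov.py <<'E'
from h import *
import cv2
W={"b":.042,"r":.030,"y":.036,"g":.048}
def wire(im,n,poses,zb,s,off,hh=(0,.024)):
    for k,(x,y,yaw) in poses.items():
        a=np.radians(yaw); R=np.array([[np.cos(a),-np.sin(a)],[np.sin(a),np.cos(a)]])
        for z in hh:
            c=np.array([[1,1],[1,-1],[-1,-1],[-1,1]])*[.019,W[k]/2]@R.T+[x,y]
            p=w2p(n,np.c_[c,np.full(4,zb+z)])
            q=((p-off+.5)*s-.5)
            cv2.polylines(im,[np.round(q).astype(int)],True,(255,0,255) if z==0 else (255,255,0),1)
def show(src,out,n,poses,zb,box,s,hh=(0,.024)):
    x0,y0,x1,y1=box
    im=cv2.resize(cv2.imread(src)[y0:y1,x0:x1],None,fx=s,fy=s,interpolation=cv2.INTER_CUBIC)
    im=cv2.convertScaleAbs(im,alpha=1.4)
    wire(im,n,poses,zb,s,np.array([x0,y0]),hh); cv2.imwrite(out,im)
E
python3 - <<'E'
from ov import *
pr={"b":(.569,.0327),"r":(.576,-.0286),"y":(.5835,-.0866),"g":(.590,-.143)}
a=np.radians(7)
st={k:(v[0]+.06*np.cos(a),v[1]+.06*np.sin(a),7) for k,v in pr.items()}; print(st)
show("pics/top0.png","pics/o1.png","top",st,.010,(195,112,310,155),6.9)
show("pics/side0.png","pics/o2.png","side",st,.010,(185,155,255,240),7)
E
```

```text
{'b': (np.float64(0.6285527690984792), np.float64(0.04001216060430885), 7), 'r': (np.float64(0.6355527690984792), np.float64(-0.021287839395691153), 7), 'y': (np.float64(0.6430527690984793), np.float64(-0.07928783939569115), 7), 'g': (np.float64(0.6495527690984793), np.float64(-0.13568783939569115), 7)}
```

View pics/o1.png

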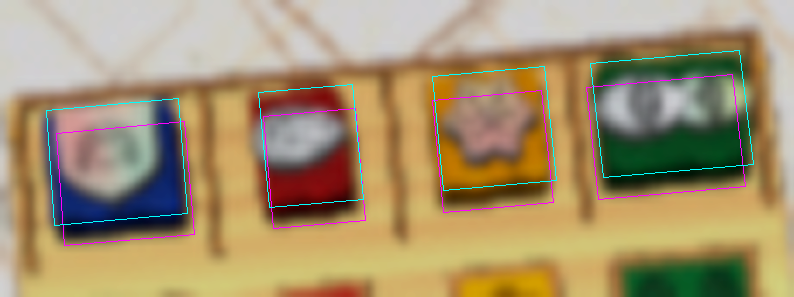

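View pics/o2.png

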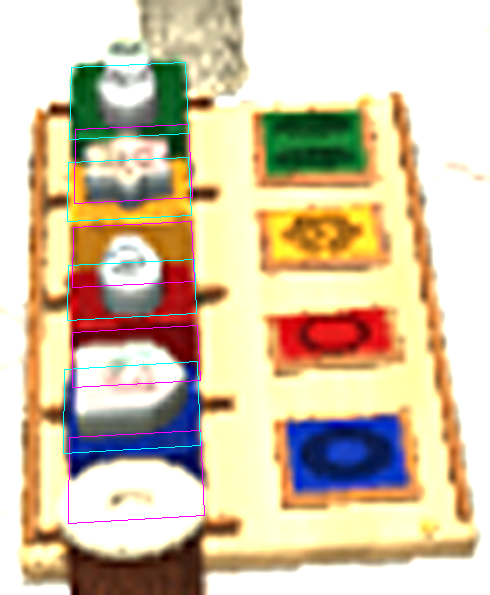

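```bash
cat > ch.py <<'E'
from ov import *
def chase(p,n,src,out,box,s,jaw):
    x,y,yaw=p; a=np.radians(yaw); R=np.array([[np.cos(a),-np.sin(a)],[np.sin(a),np.cos(a)]])
    x0,y0,x1,y1=box
    im=cv2.resize(cv2.imread(src)[y0:y1,x0:x1],None,fx=s,fy=s,interpolation=cv2.INTER_CUBIC)
    im=cv2.convertScaleAbs(im,alpha=1.5)
    def ln(P,col):
        P=np.array(P); q=np.c_[P[:,:2]@R.T+[x,y],P[:,2]]
        q=(w2p(n,q)-[x0,y0]+.5)*s-.5
        cv2.polylines(im,[np.round(q).astype(int)],False,col,1)
    for xx,z in((.022,.010),(.018,.018),(.074,.018),(.070,.010)):
        ln([[xx,-.165,z],[xx,.105,z]],(255,0,255))
    ln([[.022,.105,.034],[.070,.105,.034]],(0,255,0)); ln([[.022,.105,.010],[.070,.105,.010]],(0,160,0))
    ln([[.022,-.105+jaw,.034],[.070,-.105+jaw,.034]],(255,255,0))
    ln([[0,-.177,.01],[0,.123,.01]],(0,0,255))
    t=np.linspace(0,6.3,30); ln(np.c_[.046+.01*np.cos(t),-.139+jaw+.01*np.sin(t),0*t+.061],(255,0,0))
    cv2.imwrite(out,im)
E
python3 - <<'E'
from ch import *
p=(.402,.0588,.55)
chase(p,"top","pics/top0.png","pics/c1.png",(134,190,290,248),5,.001)
chase(p,"side","pics/side0.png","pics/c2.png",(262,155,335,280),4.8,.001)
E
```

```text
(no output)
```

View pics/c1.png

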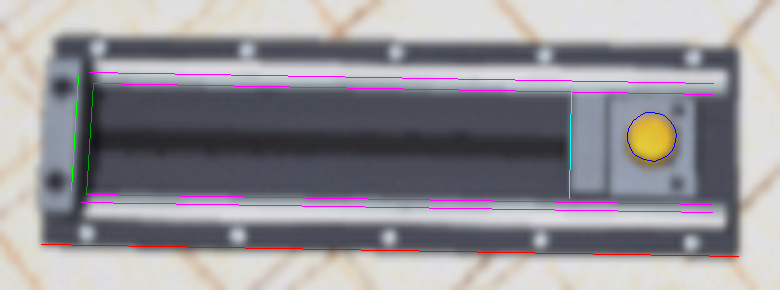

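View pics/c2.png

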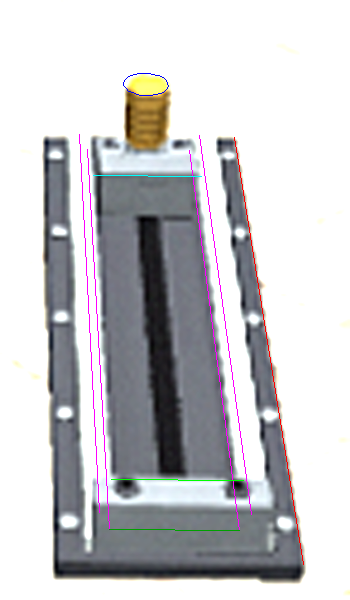

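```bash
cat > d.py <<'E'
import sys
from h import *
from scipy.spatial.transform import Rotation as Ro
np.set_printoptions(precision=2,suppress=True)
# usage: d.py x y z yaw  -> delta in frame after the turn is done
s=robot.get_state()
R=Ro.from_euler("xyz",s["ee_rot"],degrees=True)
print("t",round(s["t"],2),"tcp",s["tcp_pos"]*1e3,"rot",s["ee_rot"],"F",s["contact_force"],"w",s["grip_width"]*1e3)
if len(sys.argv)>1:
    x,y,z,yaw=map(float,sys.argv[1:])
    T=Ro.from_euler("xyz",[180,0,yaw],degrees=True)
    d=(np.array([x,y,z])-s["tcp_pos"])*1e3
    print("now-frame",R.inv().apply(d),"target-frame",T.inv().apply(d),"turn",np.degrees((R.inv()*T).as_rotvec()))
E
python3 d.py .6495 -.1357 .12 97
```

```text
t 0.1 tcp [138.82 506.1  249.22] rot [-179.94   -0.01  164.66] F [-0.28  0.26 -0.34] w 88.29823575169519
now-frame [-662.32 -483.67  129.59] target-frame [-699.25  428.66  129.22] turn [-0.06  0.02 67.66]
```

servo_tool(hand=[1,1,1,1,1,1,1,1], translation=[[0,0,0],[0,0,0],[0,0,0],[0,0,0],[0,0,0],[0,0,0],[0,0,0],[0,0,0]], turn=[[0,0,8.45],[0,0,8.45],[0,0,8.45],[0,0,8.45],[0,0,8.45],[0,0,8.45],[0,0,8.45],[0,0,8.45]])

```text
t: 0.9
tcp_pos: [0.1382, 0.505, 0.2464]
ee_rot: [-179.8, 0.4, 95.7]
contact_force: [0.0, 0.6, 0.2]
grip_width: 0.0877
```

```bash
python3 d.py .6495 -.1357 .12 97
```

```text
t 0.9 tcp [138.24 505.01 246.45] rot [-179.76    0.36   95.74] F [0.04 0.65 0.22] w 87.7080821208245
now-frame [-687.82  445.17  128.89] target-frame [-698.24  429.37  126.45] turn [-0.24  0.35 -1.26]
```

servo_tool(hand=[1,1,1,1,1,1,1,1,1,1,1,1,1,1,1], translation=[[-44,28,2],[-44,28,4],[-44,28,4],[-44,28,4],[-44,28,4],[-44,28,4],[-44,28,4],[-44,28,4],[-44,28,4],[-44,28,4],[-44,28,4],[-44,28,4],[-44,28,4],[-44,28,4],[0,0,0]], turn=[[-0.2,0.3,-1.2],[0,0,0],[0,0,0],[0,0,0],[0,0,0],[0,0,0],[0,0,0],[0,0,0],[0,0,0],[0,0,0],[0,0,0],[0,0,0],[0,0,0],[0,0,0],[0,0,0]])

```text
t: 2.4
tcp_pos: [0.5784, -0.0446, 0.19]
ee_rot: [-179.7, -0.0, 96.7]
contact_force: [-0.6, 0.2, -0.1]
grip_width: 0.0885
```

```bash
python3 d.py .6495 -.1357 .10 97
```

```text
t 2.4 tcp [578.37 -44.61 189.99] rot [-179.72   -0.01   96.69] F [-0.56  0.25 -0.07] w 88.45662754971072
now-frame [-98.77  60.46  89.68] target-frame [-99.08  59.5   89.99] turn [-0.28 -0.01 -0.31]
```

servo_tool(hand=[1,1,1,1,1], translation=[[-33,20,10],[-33,20,20],[-33,20,30],[0,0,20],[0,0,0]], turn=[[-0.3,0,-0.3],[0,0,0],[0,0,0],[0,0,0],[0,0,0]])

```text
t: 2.9
tcp_pos: [0.6513, -0.138, 0.1053]
ee_rot: [-179.9, -0.1, 97.0]
contact_force: [-0.5, -0.6, -0.4]
grip_width: 0.0884
```

```bash
python3 d.py .6495 -.1357 .07 97; python3 - <<'E'
from ov import *
for n in("top","side"): cv2.imwrite(f"pics/{n}1.png",robot.read_camera(n)[:,:,::-1])
E
```

```text
t 2.9 tcp [ 651.27 -137.95  105.32] rot [-179.9    -0.14   97.01] F [-0.46 -0.59 -0.42] w 88.35756366088602
now-frame [ 2.37 -1.42 35.33] target-frame [ 2.45 -1.49 35.32] turn [-0.1  -0.14  0.01]
```

View pics/side1.png

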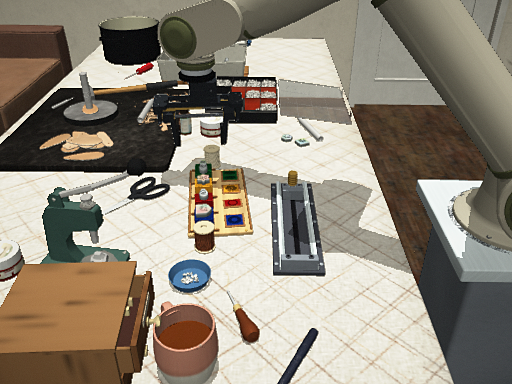

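servo_tool(hand=[1,1,1,1,1], translation=[[2.4,-1.5,20],[0,0,25],[0,0,18],[0,0,10],[0,0,0]], turn=[[-0.1,-0.1,0],[0,0,0],[0,0,0],[0,0,0],[0,0,0]])

```text
t: 3.5
tcp_pos: [0.6538, -0.133, 0.0442]
ee_rot: [179.1, 0.5, 97.3]
contact_force: [-0.5, 0.3, 0.2]
grip_width: 0.088
```

```bash
python3 d.py .6495 -.1357 .033 97
```

```text
t 3.5 tcp [ 653.76 -133.04   44.18] rot [179.05   0.48  97.29] F [-0.47  0.26  0.2 ] w 87.98004751368532
now-frame [-2.01 -4.74 11.12] target-frame [-2.13 -4.55 11.18] turn [0.95 0.47 0.3 ]
```

servo_tool(hand=[1,1,1], translation=[[-2,-4.6,5],[0,0,6],[0,0,0]], turn=[[0.9,0.5,0.3],[0,0,0],[0,0,0]])

```text
t: 3.8
tcp_pos: [0.6505, -0.1358, 0.036]
ee_rot: [179.8, 0.1, 97.0]
contact_force: [0.4, 1.0, -0.2]
grip_width: 0.0883
```

```bash
python3 d.py .6495 -.1357 .033 97;python3 d.py .6495 -.1357 .033 97
```

```text
t 3.8 tcp [ 650.46 -135.79   36.04] rot [179.79   0.07  97.01] F [ 0.37  1.   -0.23] w 88.3332329591135
now-frame [ 0.21 -0.95  3.04] target-frame [ 0.21 -0.94  3.04] turn [0.21 0.07 0.01]
t 3.8 tcp [ 650.46 -135.79   36.04] rot [179.79   0.07  97.01] F [ 0.37  1.   -0.23] w 88.3332329591135
now-frame [ 0.21 -0.95  3.04] target-frame [ 0.21 -0.94  3.04] turn [0.21 0.07 0.01]
```

servo_tool(hand=[1,1,-1,-1,-1,-1,-1,-1], translation=[[0,-1,3],[0,0,0],[0,0,0],[0,0,0],[0,0,0],[0,0,0],[0,0,0],[0,0,0]], turn=[[0.2,0.1,0],[0,0,0],[0,0,0],[0,0,0],[0,0,0],[0,0,0],[0,0,0],[0,0,0]], squeeze=20)

```text
t: 4.6
tcp_pos: [0.6499, -0.1362, 0.034]
ee_rot: [179.9, 0.0, 97.0]
contact_force: [-0.3, -0.2, -0.7]
grip_width: 0.0423
```

```bash
python3 d.py .6495 -.1357 .033 97
```

```text
t 4.6 tcp [ 649.93 -136.2    34.  ] rot [179.91   0.01  97.  ] F [-0.31 -0.21 -0.74] w 42.30679866056497
now-frame [ 0.55 -0.37  1.  ] target-frame [ 0.55 -0.37  1.  ] turn [0.09 0.01 0.  ]
```

Not closed onto it yet; wait a bit more.

servo_tool(hand=[-1,-1,-1], translation=[[0,0,1],[0,0,0],[0,0,0]], turn=[[0,0,0],[0,0,0],[0,0,0]])

```text
t: 4.9
tcp_pos: [0.65, -0.1362, 0.0336]
ee_rot: [179.9, 0.0, 97.0]
contact_force: [-0.8, -0.9, -0.2]
grip_width: 0.0376
```

```bash
python3 d.py .6495 -.1357 .033 97
```

```text
t 4.9 tcp [ 650.   -136.22   33.64] rot [179.9    0.02  97.01] F [-0.78 -0.92 -0.24] w 37.59934686494162
now-frame [ 0.58 -0.43  0.64] target-frame [ 0.57 -0.43  0.64] turn [0.1  0.02 0.01]
```

servo_tool(hand=[-1,-1,-1,-1,-1], translation=[[0,0,-10],[0,0,-25],[0,0,-25],[0,0,-15],[0,0,0]], turn=[[0,0,0],[0,0,0],[0,0,0],[0,0,3.2],[0,0,3.2]])

```text
t: 5.4
tcp_pos: [0.6493, -0.136, 0.1122]
ee_rot: [-180.0, -0.1, 90.4]
contact_force: [0.3, 0.3, -2.0]
grip_width: 0.0377
```

```bash
python3 d.py .4473 .1342 .07 90.55
```

```text
t 5.4 tcp [ 649.26 -135.97  112.22] rot [-179.97   -0.05   90.44] F [ 0.3   0.3  -1.98] w 37.65623505127206
now-frame [ 271.66 -199.87   42.57] target-frame [ 272.1  -199.36   42.22] turn [-0.03 -0.05 -0.11]
```

servo_tool(hand=[-1,-1,-1,-1,-1,-1,-1,-1,-1,-1], translation=[[15,-11,0],[34,-25,0],[34,-25,0],[34,-25,0],[34,-25,0],[34,-25,0],[34,-25,0],[34,-25,0],[15,-11,0],[0,0,0]], turn=[[0,0,0],[0,0,0],[0,0,0],[0,0,0],[0,0,0],[0,0,0],[0,0,0],[0,0,0],[0,0,0],[0,0,0]])

```text
t: 6.4
tcp_pos: [0.4429, 0.1393, 0.1167]
ee_rot: [179.6, 0.0, 90.2]
contact_force: [0.0, 0.1, -0.6]
grip_width: 0.0377
```

```bash
python3 d.py .4473 .1342 .06 90.55
```

```text
t 6.4 tcp [442.85 139.3  116.73] rot [179.61   0.03  90.19] F [ 0.03  0.08 -0.62] w 37.69156105015846
now-frame [-5.08  4.05 56.76] target-frame [-5.14  4.4  56.73] turn [ 0.39  0.03 -0.36]
```

servo_tool(hand=[-1,-1,-1,-1,-1], translation=[[-5,4.3,10],[0,0,20],[0,0,15],[0,0,8],[0,0,0]], turn=[[0.4,0,-0.3],[0,0,0],[0,0,0],[0,0,0],[0,0,0]])

```text
t: 6.9
tcp_pos: [0.4519, 0.1298, 0.0613]
ee_rot: [179.9, 0.1, 90.4]
contact_force: [-0.1, 0.8, -2.1]
grip_width: 0.038
```

```bash
python3 d.py .4473 .1342 .05 90.55; python3 - <<'E'
from ov import *
a=robot.read_camera("top")[:,:,::-1];b=robot.read_camera("side")[:,:,::-1]
cv2.imwrite("pics/side2.png",cv2.resize(b[120:300,170:370],None,fx=4,fy=3.3,interpolation=cv2.INTER_CUBIC));cv2.imwrite("pics/top2.png",a)
E
```

```text
t 6.9 tcp [451.88 129.77  61.31] rot [179.86   0.06  90.37] F [-0.06  0.8  -2.11] w 38.02163055893723
now-frame [ 4.47 -4.58 11.3 ] target-frame [ 4.47 -4.54 11.31] turn [ 0.14  0.06 -0.18]
```

View pics/side2.png

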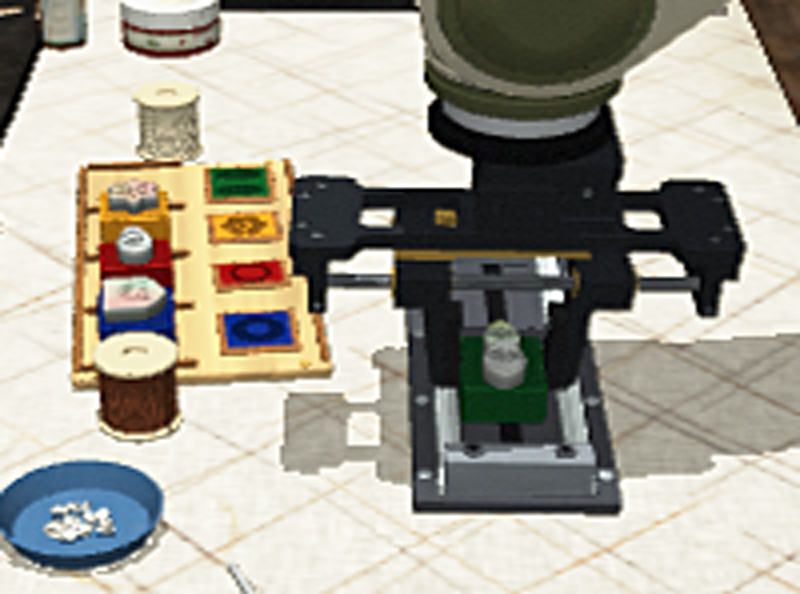

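servo_tool(hand=[-1,-1,-1,-1], translation=[[4.4,-4.5,5],[0,0,5],[0,0,0],[0,0,0]], turn=[[0.1,0,-0.2],[0,0,0],[0,0,0],[0,0,0]])

```text
t: 7.4
tcp_pos: [0.4483, 0.1347, 0.0529]
ee_rot: [179.7, 0.1, 90.6]
contact_force: [-0.0, 0.6, -1.5]
grip_width: 0.0375
```

```bash
python3 d.py .4473 .1342 .035 90.55
```

```text
t 7.4 tcp [448.31 134.72  52.93] rot [179.7    0.05  90.61] F [-0.03  0.65 -1.54] w 37.454718210045954
now-frame [-0.5  -1.11 17.92] target-frame [-0.51 -1.01 17.93] turn [0.3  0.05 0.06]
```

servo_tool(hand=[-1,-1,-1,-1,-1], translation=[[-0.4,-0.9,4],[0,0,5],[0,0,4],[0,0,2],[0,0,0]], turn=[[0.3,0,0.1],[0,0,0],[0,0,0],[0,0,0],[0,0,0]])

```text
t: 7.9
tcp_pos: [0.4475, 0.1343, 0.0368]
ee_rot: [-180.0, 0.1, 90.5]
contact_force: [0.3, -0.7, -1.0]
grip_width: 0.0377
```

```bash
python3 d.py .4473 .1342 .034 90.55
```

```text
t 7.9 tcp [447.51 134.28  36.75] rot [-179.99    0.05   90.51] F [ 0.33 -0.72 -1.04] w 37.73338098483235
now-frame [-0.07 -0.21  2.75] target-frame [-0.08 -0.21  2.75] turn [-0.01  0.05 -0.04]
```

servo_tool(hand=[-1,-1,-1,-1,-1], translation=[[0,0,1.5],[0,0,1],[0,0,1],[0,0,0],[0,0,0]], turn=[[0,0,0],[0,0,0],[0,0,0],[0,0,0],[0,0,0]])

```text
t: 8.4
tcp_pos: [0.4479, 0.1343, 0.0338]
ee_rot: [179.9, 0.1, 90.5]
contact_force: [-0.6, 0.6, -1.4]
grip_width: 0.0378
```

```bash
python3 d.py .4473 .1342 .034 90.55
```

```text
t 8.4 tcp [447.89 134.31  33.8 ] rot [179.95   0.05  90.52] F [-0.63  0.57 -1.44] w 37.8110928328375
now-frame [-0.1  -0.59 -0.2 ] target-frame [-0.1  -0.59 -0.2 ] turn [ 0.05  0.05 -0.03]
```

servo_tool(hand=[-1,-1,-1], translation=[[0,-0.3,1],[0,0,1],[0,0,0]], turn=[[0,0,0],[0,0,0],[0,0,0]])

```text
t: 8.7
tcp_pos: [0.448, 0.1344, 0.0339]
ee_rot: [179.9, 0.1, 90.5]
contact_force: [-0.9, -0.3, -1.2]
grip_width: 0.0377
```

servo_tool(hand=[-1,-1], translation=[[0,0,1],[0,0,0]], turn=[[0,0,0],[0,0,0]])

```text
t: 8.9
tcp_pos: [0.4482, 0.1344, 0.0337]
ee_rot: [179.9, 0.1, 90.5]
contact_force: [0.2, -0.4, -1.5]
grip_width: 0.0378
```

servo_tool(hand=[-1,-1], translation=[[0,0,2],[0,0,0]], turn=[[0,0,0],[0,0,0]])

```text
t: 9.1
tcp_pos: [0.4484, 0.1344, 0.033]
ee_rot: [179.8, 0.1, 90.6]
contact_force: [0.4, -0.2, -1.4]
grip_width: 0.0371
```

servo_tool(hand=[-1], translation=[[0,0,2]], turn=[[0,0,0]])

```text
t: 9.2
tcp_pos: [0.4486, 0.1345, 0.0321]
ee_rot: [179.8, 0.1, 90.6]
contact_force: [-11.2, -1.9, 30.2]
grip_width: 0.0377
```

servo_tool(hand=[-1], translation=[[0,-0.5,0]], turn=[[0,0,0]])

```text
t: 9.3
tcp_pos: [0.4483, 0.1345, 0.0323]
ee_rot: [179.8, 0.1, 90.6]
contact_force: [1.0, 0.2, -1.3]
grip_width: 0.0375
```

```bash
python3 d.py .4473 .1342 .034 90.55
```

```text
t 9.3 tcp [448.29 134.48  32.31] rot [179.77   0.08  90.59] F [ 0.99  0.22 -1.35] w 37.51930998710024
now-frame [-0.27 -0.99 -1.69] target-frame [-0.27 -0.99 -1.69] turn [0.23 0.08 0.04]
```

servo_tool(hand=[0,0.5,0.5,0.5,0.5,0.5,0.5], translation=[[0,0,0],[0,0,0],[0,0,0],[0,0,-10],[0,0,-25],[0,0,-25],[0,0,-20]], turn=[[0,0,0],[0,0,0],[0,0,0],[0,0,0],[0,0,0],[0,0,0],[0,0,0]])

```text
t: 10.0
tcp_pos: [0.4467, 0.1344, 0.1136]
ee_rot: [-179.9, 0.1, 90.6]
contact_force: [0.1, 0.3, 0.3]
grip_width: 0.0661
```

```bash
python3 d.py .643 -.0793 .12 97; python3 - <<'E'
from ov import *
b=robot.read_camera("side")[:,:,::-1]
cv2.imwrite("pics/side3.png",cv2.resize(b[120:300,170:370],None,fx=4,fy=3.3,interpolation=cv2.INTER_CUBIC))
E
```

```text
t 10.0 tcp [446.71 134.44 113.58] rot [-179.9     0.08   90.57] F [0.14 0.31 0.31] w 66.1423647848723
now-frame [-215.68  194.16   -6.44] target-frame [-236.07  168.78   -6.42] turn [-0.1   0.08 -6.43]
```

View pics/side3.png

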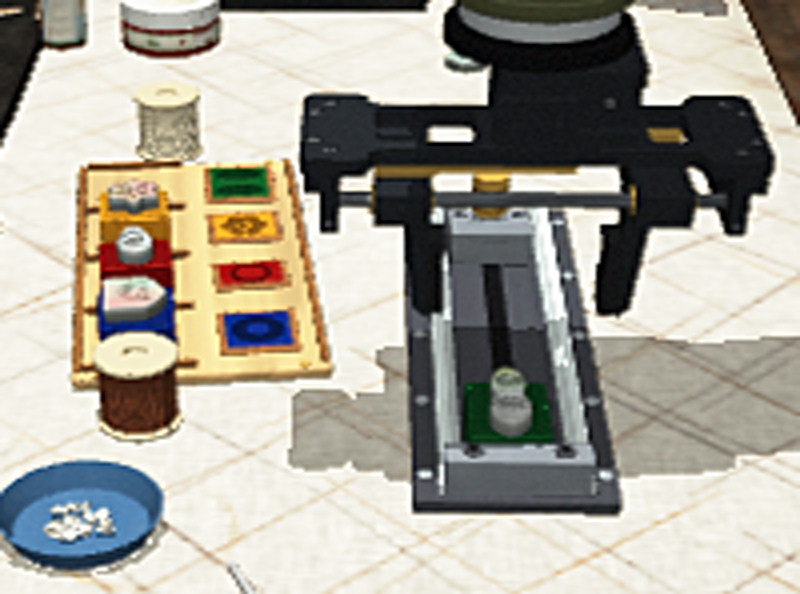

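servo_tool(hand=[1,1,1,1,1,1,1,1,1], translation=[[-15,14,0],[-35,31,0],[-35,31,0],[-35,31,0],[-35,31,0],[-30,27,0],[-18,16,0],[-8,8,0],[0,0,0]], turn=[[0,0,0],[0,0,0],[0,0,0],[0,0,0],[0,0,0],[0,0,0],[0,0,0],[0,0,-3.2],[0,0,-3.2]])

```text
t: 10.95
tcp_pos: [0.6463, -0.0834, 0.1204]
ee_rot: [179.6, 0.1, 97.2]
contact_force: [-0.4, 0.8, 0.2]
grip_width: 0.0881
```

```bash
python3 d.py .643 -.0793 .07 97
```

```text
t 10.95 tcp [646.29 -83.37 120.4 ] rot [179.57   0.14  97.24] F [-0.36  0.81  0.15] w 88.10294499950905
now-frame [ 4.57 -3.13 50.36] target-frame [ 4.44 -2.77 50.4 ] turn [0.43 0.14 0.24]
```

servo_tool(hand=[1,1,1,1,1], translation=[[2,-1.4,15],[2,-1.4,20],[0,0,15],[0,0,5],[0,0,0]], turn=[[0.4,0.1,0.2],[0,0,0],[0,0,0],[0,0,0],[0,0,0]])

```text
t: 11.45
tcp_pos: [0.6414, -0.0786, 0.06]
ee_rot: [-179.8, -0.1, 96.7]
contact_force: [0.5, 0.4, 0.4]
grip_width: 0.088
```

```bash
python3 d.py .643 -.0793 .034 97
```

```text
t 11.45 tcp [641.36 -78.62  59.97] rot [-179.79   -0.06   96.72] F [0.46 0.37 0.37] w 88.00033058944281
now-frame [-0.89  1.65 25.96] target-frame [-0.87  1.55 25.97] turn [-0.21 -0.06 -0.28]
```

servo_tool(hand=[1,1,1,1,1,1], translation=[[-0.8,1.5,8],[0,0,10],[0,0,5],[0,0,1],[0,0,1],[0,0,0]], turn=[[-0.2,0,-0.3],[0,0,0],[0,0,0],[0,0,0],[0,0,0],[0,0,0]])

```text
t: 12.05
tcp_pos: [0.6435, -0.0791, 0.034]
ee_rot: [179.9, -0.0, 97.0]
contact_force: [0.2, -0.1, 0.1]
grip_width: 0.0879
```

```bash
python3 d.py .643 -.0793 .034 97
```

```text
t 12.05 tcp [643.53 -79.11  34.03] rot [179.9   -0.02  96.99] F [ 0.2  -0.06  0.1 ] w 87.85585267682094
now-frame [-0.12 -0.55  0.03] target-frame [-0.12 -0.55  0.03] turn [ 0.1  -0.02 -0.01]
```

servo_tool(hand=[-1,-1,-1,-1,-1,-1,-1,-1,-1,-1], translation=[[0,-0.5,0],[0,0,0],[0,0,0],[0,0,0],[0,0,0],[0,0,0],[0,0,0],[0,0,0],[0,0,0],[0,0,0]], turn=[[0.1,0,0],[0,0,0],[0,0,0],[0,0,0],[0,0,0],[0,0,0],[0,0,0],[0,0,0],[0,0,0],[0,0,0]])

```text
t: 13.05
tcp_pos: [0.6434, -0.0793, 0.0351]
ee_rot: [179.9, 0.0, 97.0]
contact_force: [0.2, -0.3, -0.1]
grip_width: 0.0377
```

```bash
python3 d.py
```

```text
t 13.05 tcp [643.43 -79.33  35.11] rot [179.92   0.02  96.99] F [ 0.2 -0.3 -0.1] w 37.67772310411105
```

servo_tool(hand=[-1,-1,-1,-1,-1,-1], translation=[[0,0,-10],[0,0,-25],[0,0,-25],[0,0,-12],[0,0,0],[0,0,0]], turn=[[0,0,0],[0,0,0],[0,0,0],[0,0,3.2],[0,0,3.2],[0,0,0]])

```text
t: 13.65
tcp_pos: [0.6428, -0.0791, 0.1121]
ee_rot: [180.0, -0.0, 90.4]
contact_force: [0.1, 0.5, -2.0]
grip_width: 0.0383
```

```bash
python3 d.py .4477 .0862 .07 90.55
```

```text
t 13.65 tcp [642.84 -79.13 112.1 ] rot [179.98  -0.01  90.39] F [ 0.13  0.5  -2.05] w 38.28740262635753
now-frame [ 166.65 -194.03   42.04] target-frame [ 167.2  -193.54   42.1 ] turn [ 0.02 -0.01 -0.16]
```

servo_tool(hand=[-1,-1,-1,-1,-1,-1,-1,-1,-1,-1], translation=[[12,-14,0],[28,-33,0],[28,-33,0],[28,-33,0],[28,-33,0],[22,-25,0],[12,-14,0],[6,-7,5],[0,0,10],[0,0,10]], turn=[[0,0,-0.1],[0,0,0],[0,0,0],[0,0,0],[0,0,0],[0,0,0],[0,0,0],[0,0,0],[0,0,0],[0,0,0]])

```text
t: 14.65
tcp_pos: [0.4412, 0.0869, 0.0864]
ee_rot: [179.8, 0.0, 91.2]
contact_force: [0.1, 1.0, -2.6]
grip_width: 0.0375
```

```bash
python3 d.py .4477 .0862 .05 90.55
```

```text
t 14.65 tcp [441.18  86.87  86.43] rot [179.79   0.04  91.24] F [ 0.09  1.02 -2.57] w 37.477713098613386
now-frame [-0.79  6.38 36.45] target-frame [-0.73  6.52 36.43] turn [0.21 0.04 0.69]
```

servo_tool(hand=[-1,-1,-1,-1,-1,-1], translation=[[-0.3,3,10],[-0.3,3,12],[0,0,8],[0,0,4],[0,0,0],[0,0,0]], turn=[[0.2,0,0.6],[0,0,0],[0,0,0],[0,0,0],[0,0,0],[0,0,0]])

```text
t: 15.25
tcp_pos: [0.4493, 0.0838, 0.0464]
ee_rot: [-179.7, 0.0, 90.4]
contact_force: [0.3, 0.1, -1.6]
grip_width: 0.0381
```

```bash
python3 d.py .4477 .0862 .035 90.55
```

```text
t 15.25 tcp [449.3   83.8   46.36] rot [-179.74    0.03   90.35] F [ 0.26  0.07 -1.62] w 38.10962530259683
now-frame [ 2.41 -1.53 11.36] target-frame [ 2.41 -1.57 11.36] turn [-0.26  0.03 -0.2 ]
```

servo_tool(hand=[-1,-1,-1,-1,-1], translation=[[2.4,-1.5,1],[0,0,4],[0,0,3],[0,0,0],[0,0,0]], turn=[[-0.2,0,-0.2],[0,0,0],[0,0,0],[0,0,0],[0,0,0]])

```text
t: 15.75
tcp_pos: [0.4481, 0.0865, 0.0387]
ee_rot: [179.9, 0.0, 90.6]
contact_force: [0.2, -0.0, -1.2]
grip_width: 0.0378
```

```bash
python3 d.py .4477 .0862 .0336 90.55
```

```text
t 15.75 tcp [448.12  86.51  38.68] rot [179.92   0.04  90.59] F [ 0.25 -0.04 -1.22] w 37.76850972554956
now-frame [-0.3  -0.43  5.08] target-frame [-0.3  -0.42  5.08] turn [0.08 0.04 0.04]
```

servo_tool(hand=[-1,-1,-1,-1], translation=[[-0.3,-0.4,2],[0,0,2],[0,0,1.5],[0,0,0]], turn=[[0,0,0],[0,0,0],[0,0,0],[0,0,0]])

```text
t: 16.15
tcp_pos: [0.4481, 0.0861, 0.0348]
ee_rot: [179.9, 0.1, 90.6]
contact_force: [0.0, -0.1, -1.5]
grip_width: 0.0379
```

servo_tool(hand=[-1], translation=[[0,-0.2,1.5]], turn=[[0,0,0]])

```text
t: 16.25
tcp_pos: [0.4482, 0.0861, 0.0342]
ee_rot: [179.8, 0.1, 90.7]
contact_force: [-6.9, -0.9, 26.9]
grip_width: 0.0374
```

Contact. Release and retreat.

servo_tool(hand=[-1,0,0.5,0.5,0.5,0.5,0.5,0.5,0.5], translation=[[0,-0.3,0],[0,0,0],[0,0,0],[0,0,0],[0,0,-10],[0,0,-25],[0,0,-25],[0,0,-12],[0,0,0]], turn=[[0,0,0],[0,0,0],[0,0,0],[0,0,0],[0,0,0],[0,0,0],[0,0,0],[0,0,0],[0,0,0]])

```text
t: 17.15
tcp_pos: [0.4479, 0.0861, 0.1106]
ee_rot: [179.8, 0.1, 90.6]
contact_force: [-1.0, 0.2, -0.7]
grip_width: 0.0659
```

```bash
python3 d.py .6357 -.0213 .12 97; python3 - <<'E'
from ov import *
b=robot.read_camera("side")[:,:,::-1]
cv2.imwrite("pics/side4.png",cv2.resize(b[120:300,170:370],None,fx=4,fy=3.3,interpolation=cv2.INTER_CUBIC))
E
```

```text
t 17.15 tcp [447.85  86.13 110.65] rot [179.78   0.07  90.64] F [-0.98  0.19 -0.71] w 65.88914050586818
now-frame [-109.53  186.67   -8.49] target-frame [-129.52  173.36   -9.35] turn [ 0.22  0.09 -6.36]
```

View pics/side4.png

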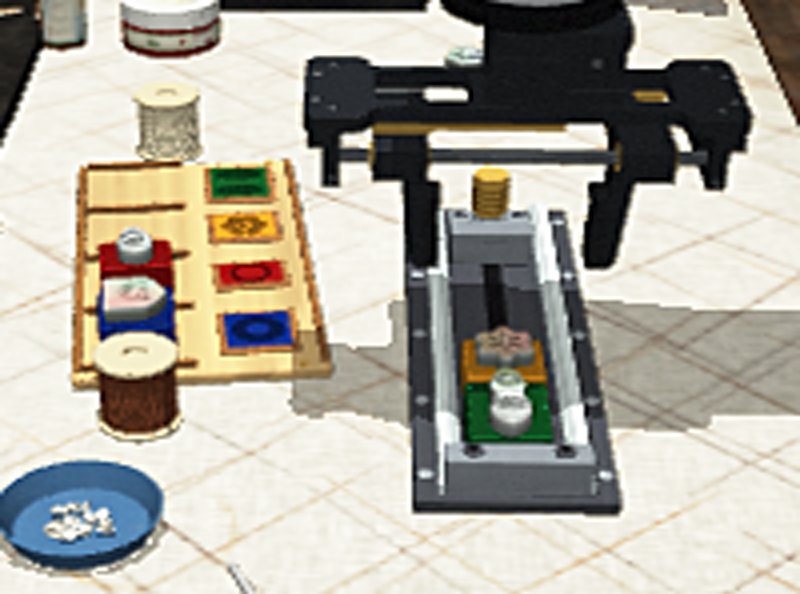

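Yellow stands behind green, flat, with both centred in the channel. Red next.

servo_tool(hand=[1,1,1,1,1,1,1,1,1], translation=[[-10,17,-4],[-22,38,-4],[-22,38,0],[-22,38,0],[-17,27,0],[-10,16,0],[-5,9,0],[0,0,0],[0,0,0]], turn=[[0.2,0.1,0],[0,0,0],[0,0,0],[0,0,0],[0,0,0],[0,0,0],[0,0,-3.2],[0,0,-3.2],[0,0,0]])

```text
t: 18.1
tcp_pos: [0.6351, -0.0241, 0.1077]
ee_rot: [-179.2, -0.3, 97.3]
contact_force: [0.0, 0.2, 0.3]
grip_width: 0.0878
```

```bash
python3 d.py .6357 -.0213 .07 97
```

```text
t 18.1 tcp [635.07 -24.09 107.74] rot [-179.22   -0.28   97.25] F [0.05 0.16 0.34] w 87.76600981984501
now-frame [ 2.5   1.49 37.74] target-frame [ 2.69  0.97 37.74] turn [-0.78 -0.28  0.25]
```

servo_tool(hand=[1,1,1,1,1], translation=[[1.3,0.5,15],[1.3,0.5,18],[0,0,10],[0,0,2],[0,0,0]], turn=[[-0.7,-0.3,0.2],[0,0,0],[0,0,0],[0,0,0],[0,0,0]])

```text
t: 18.6
tcp_pos: [0.6342, -0.0208, 0.0591]
ee_rot: [-179.8, -0.0, 96.7]
contact_force: [-0.3, 0.1, -0.2]
grip_width: 0.0882
```

```bash
python3 d.py .6357 -.0213 .034 97
```

```text
t 18.6 tcp [634.24 -20.82  59.13] rot [-179.76   -0.03   96.72] F [-0.27  0.13 -0.22] w 88.16172372237261
now-frame [-0.66  1.5  25.12] target-frame [-0.65  1.39 25.13] turn [-0.24 -0.03 -0.28]
```

servo_tool(hand=[1,1,1,1,1], translation=[[-0.6,1.4,8],[0,0,10],[0,0,5],[0,0,1],[0,0,0]], turn=[[-0.2,0,-0.3],[0,0,0],[0,0,0],[0,0,0],[0,0,0]])

```text
t: 19.1
tcp_pos: [0.6364, -0.0215, 0.0344]
ee_rot: [179.9, 0.0, 97.0]
contact_force: [-0.1, 0.0, -0.4]
grip_width: 0.0883
```

```bash
python3 d.py .6357 -.0213 .034 97
```

```text
t 19.1 tcp [636.38 -21.5   34.36] rot [179.92   0.01  97.01] F [-0.15  0.01 -0.41] w 88.31364119060632
now-frame [ 0.28 -0.65  0.36] target-frame [ 0.28 -0.65  0.36] turn [0.08 0.01 0.01]
```

servo_tool(hand=[-1,-1,-1,-1,-1,-1,-1,-1,-1,-1,-1,-1,-1,-1,-1,-1], translation=[[0.2,-0.6,0.5],[0,0,0],[0,0,0],[0,0,0],[0,0,0],[0,0,0],[0,0,0],[0,0,0],[0,0,0],[0,0,0],[0,0,-10],[0,0,-25],[0,0,-25],[0,0,-12],[0,0,0],[0,0,0]], turn=[[0.1,0,0],[0,0,0],[0,0,0],[0,0,0],[0,0,0],[0,0,0],[0,0,0],[0,0,0],[0,0,0],[0,0,0],[0,0,0],[0,0,0],[0,0,0],[0,0,3.2],[0,0,3.2],[0,0,0]])

```text
t: 20.7
tcp_pos: [0.6359, -0.0213, 0.1124]
ee_rot: [179.9, 0.0, 90.4]
contact_force: [-0.2, -0.2, -1.3]
grip_width: 0.0381
```

```bash
python3 d.py .4481 .0472 .07 90.55
```

```text
t 20.7 tcp [635.85 -21.32 112.4 ] rot [179.94   0.03  90.41] F [-0.23 -0.15 -1.28] w 38.124414044714065
now-frame [  69.87 -187.31   42.16] target-frame [  70.32 -187.09   42.4 ] turn [ 0.06  0.03 -0.14]
```

servo_tool(hand=[-1,-1,-1,-1,-1,-1,-1,-1,-1,-1], translation=[[5,-14,0],[14,-36,0],[14,-36,0],[14,-36,0],[10,-28,0],[7,-18,0],[4,-10,5],[2,-4,10],[0,0,10],[0,0,5]], turn=[[0,0,-0.1],[0,0,0],[0,0,0],[0,0,0],[0,0,0],[0,0,0],[0,0,0],[0,0,0],[0,0,0],[0,0,0]])

```text
t: 21.7
tcp_pos: [0.4457, 0.0484, 0.0815]
ee_rot: [179.8, 0.1, 91.3]
contact_force: [0.2, -0.2, -0.2]
grip_width: 0.038
```

```bash
python3 d.py .4481 .0472 .05 90.55
```

```text
t 21.7 tcp [445.71  48.4   81.47] rot [179.8    0.07  91.3 ] F [ 0.2  -0.18 -0.19] w 37.957171490252506
now-frame [-1.21  2.26 31.48] target-frame [-1.22  2.38 31.47] turn [0.2  0.06 0.75]
```

servo_tool(hand=[-1,-1,-1,-1,-1,-1], translation=[[-0.6,1.2,10],[-0.6,1.2,12],[0,0,7],[0,0,2],[0,0,0],[0,0,0]], turn=[[0.2,0,0.6],[0,0,0],[0,0,0],[0,0,0],[0,0,0],[0,0,0]])

```text
t: 22.3
tcp_pos: [0.4499, 0.0462, 0.0464]
ee_rot: [-179.9, 0.1, 90.6]
contact_force: [-0.5, -1.0, -0.9]
grip_width: 0.0379
```

```bash
python3 d.py .4481 .0472 .038 90.55
```

```text
t 22.3 tcp [449.9   46.16  46.41] rot [-179.87    0.05   90.56] F [-0.53 -1.03 -0.86] w 37.91310996271896
now-frame [ 1.07 -1.77  8.42] target-frame [ 1.06 -1.79  8.41] turn [-0.13  0.05  0.01]
```

servo_tool(hand=[-1,-1,-1,-1,-1], translation=[[1,-1.7,1],[0,0,4],[0,0,3],[0,0,0],[0,0,0]], turn=[[-0.1,0,0],[0,0,0],[0,0,0],[0,0,0],[0,0,0]])

```text
t: 22.8
tcp_pos: [0.4485, 0.0472, 0.0386]
ee_rot: [179.9, 0.1, 90.6]
contact_force: [0.2, 0.2, -1.4]
grip_width: 0.0379
```

servo_tool(hand=[-1,-1,-1,-1], translation=[[0,-0.4,2],[0,0,2],[0,0,1.5],[0,0,0]], turn=[[0,0,0],[0,0,0],[0,0,0],[0,0,0]])

```text
t: 23.2
tcp_pos: [0.4486, 0.0471, 0.0346]
ee_rot: [179.8, 0.1, 90.6]
contact_force: [0.9, 0.2, -1.8]
grip_width: 0.0384
```

servo_tool(hand=[-1], translation=[[0,-0.2,1.5]], turn=[[0,0,0]])

```text
t: 23.3
tcp_pos: [0.4487, 0.047, 0.034]
ee_rot: [179.8, 0.1, 90.6]
contact_force: [-7.5, 0.9, 28.1]
grip_width: 0.0376
```

servo_tool(hand=[-1], translation=[[0,-0.2,1]], turn=[[0,0,0]])

```text
t: 23.4
tcp_pos: [0.4488, 0.047, 0.034]
ee_rot: [179.8, 0.1, 90.7]
contact_force: [-6.9, 0.9, 21.2]
grip_width: 0.0377
```

servo_tool(hand=[-1,0,0.5,0.5,0.5,0.5,0.5,0.5,0.5], translation=[[0,-0.3,0],[0,0,0],[0,0,0],[0,0,0],[0,0,-10],[0,0,-25],[0,0,-25],[0,0,-12],[0,0,0]], turn=[[0,0,0],[0,0,0],[0,0,0],[0,0,0],[0,0,0],[0,0,0],[0,0,0],[0,0,0],[0,0,0]])

```text
t: 24.3
tcp_pos: [0.4482, 0.0472, 0.1102]
ee_rot: [179.8, 0.1, 90.7]
contact_force: [0.6, -0.2, 0.0]
grip_width: 0.0663
```

```bash
python3 d.py .6285 .040 .12 97; python3 - <<'E'
from ov import *
b=robot.read_camera("side")[:,:,::-1]
cv2.imwrite("pics/side5.png",cv2.resize(b[120:300,170:370],None,fx=4,fy=3.3,interpolation=cv2.INTER_CUBIC))
E
```

```text
t 24.3 tcp [448.16  47.18 110.2 ] rot [179.77   0.13  90.66] F [ 0.63 -0.17  0.  ] w 66.28185273455034
now-frame [ -9.29 180.28  -9.06] target-frame [-29.1  178.12  -9.8 ] turn [ 0.22  0.14 -6.34]
```

View pics/side5.png

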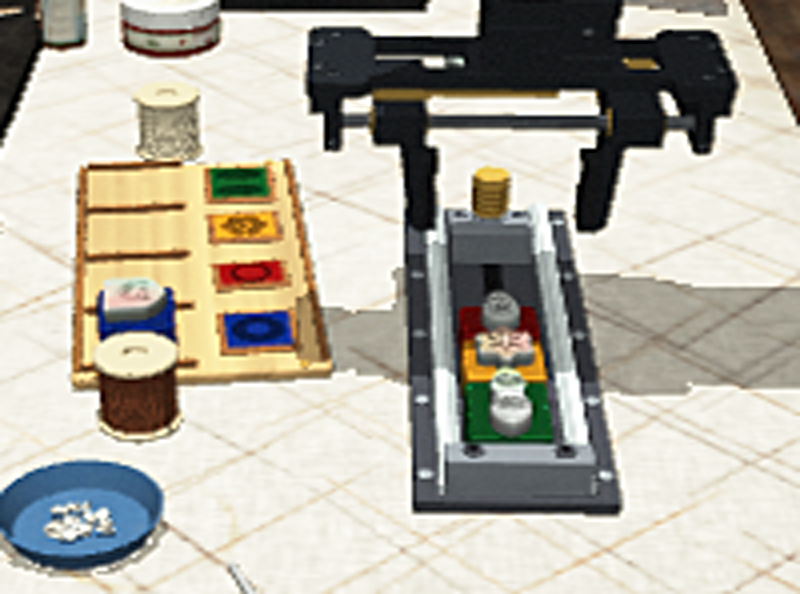

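servo_tool(hand=[1,1,1,1,1,1,1,1,1], translation=[[-1,17,-4],[-2,38,-4],[-2,38,0],[-2,37,0],[-1,26,0],[-1,14,0],[0,7,0],[0,0,0],[0,0,0]], turn=[[0.2,0.1,0],[0,0,0],[0,0,0],[0,0,0],[0,0,0],[0,0,0],[0,0,-3.2],[0,0,-3.2],[0,0,0]])

```text
t: 25.25
tcp_pos: [0.6281, 0.0403, 0.1073]
ee_rot: [-179.2, -0.2, 97.2]
contact_force: [-0.2, 0.0, -0.2]
grip_width: 0.0878
```

```bash
python3 d.py .6285 .040 .07 97
```

```text
t 25.25 tcp [628.12  40.32 107.33] rot [-179.18   -0.19   97.23] F [-0.23  0.   -0.23] w 87.80768862273682
now-frame [-0.49  0.87 37.32] target-frame [-0.36  0.34 37.33] turn [-0.82 -0.19  0.23]
```

servo_tool(hand=[1,1,1,1,1], translation=[[-0.2,0,15],[-0.2,0,18],[0,0,10],[0,0,2],[0,0,0]], turn=[[-0.7,-0.2,0.2],[0,0,0],[0,0,0],[0,0,0],[0,0,0]])

```text
t: 25.75
tcp_pos: [0.6267, 0.04, 0.0587]
ee_rot: [-179.7, -0.0, 96.7]
contact_force: [-0.5, -0.3, 1.3]
grip_width: 0.0879
```

```bash
python3 d.py .6285 .040 .034 97
```

```text
t 25.75 tcp [626.71  40.02  58.74] rot [-179.72   -0.03   96.68] F [-0.54 -0.33  1.34] w 87.94575042536371
now-frame [-0.24  1.89 24.73] target-frame [-0.24  1.77 24.74] turn [-0.28 -0.03 -0.32]
```

servo_tool(hand=[1,1,1,1,1], translation=[[-0.2,1.3,8],[0,0,10],[0,0,5],[0,0,1],[0,0,0]], turn=[[-0.2,0,-0.3],[0,0,0],[0,0,0],[0,0,0],[0,0,0]])

```text
t: 26.25
tcp_pos: [0.6287, 0.0399, 0.0339]
ee_rot: [179.9, -0.0, 97.0]
contact_force: [-0.4, 0.9, 0.1]
grip_width: 0.0883
```

```bash
python3 d.py .6285 .040 .034 97
```

```text
t 26.25 tcp [628.72  39.91  33.94] rot [179.95  -0.    96.97] F [-0.35  0.89  0.07] w 88.29755895616609
now-frame [ 0.12 -0.21 -0.06] target-frame [ 0.12 -0.21 -0.06] turn [ 0.05 -0.   -0.03]
```

servo_tool(hand=[-1,-1,-1,-1,-1,-1,-1,-1,-1,-1,-1,-1,-1,-1,-1,-1], translation=[[0.1,-0.2,0],[0,0,0],[0,0,0],[0,0,0],[0,0,0],[0,0,0],[0,0,0],[0,0,0],[0,0,0],[0,0,0],[0,0,-10],[0,0,-25],[0,0,-25],[0,0,-12],[0,0,0],[0,0,0]], turn=[[0,0,0],[0,0,0],[0,0,0],[0,0,0],[0,0,0],[0,0,0],[0,0,0],[0,0,0],[0,0,0],[0,0,0],[0,0,0],[0,0,0],[0,0,0],[0,0,3.2],[0,0,3.2],[0,0,0]])

```text
t: 27.85
tcp_pos: [0.6283, 0.04, 0.1121]
ee_rot: [179.9, -0.0, 90.4]
contact_force: [-0.7, 0.1, -2.1]
grip_width: 0.0379
```

```bash
python3 d.py .4485 .0052 .07 90.55
```

```text
t 27.85 tcp [628.31  40.04 112.07] rot [179.91  -0.    90.37] F [-0.66  0.07 -2.08] w 37.9099489429198
now-frame [ -33.68 -180.1    41.78] target-frame [ -33.12 -180.14   42.07] turn [ 0.09  0.   -0.18]
```

servo_tool(hand=[-1,-1,-1,-1,-1,-1,-1,-1,-1,-1], translation=[[-3,-14,0],[-7,-36,0],[-7,-36,0],[-6,-34,0],[-5,-26,0],[-3,-17,0],[-2,-10,5],[0,-4,10],[0,0,10],[0,0,5]], turn=[[0,0,-0.1],[0,0,0],[0,0,0],[0,0,0],[0,0,0],[0,0,0],[0,0,0],[0,0,0],[0,0,0],[0,0,0]])

```text
t: 28.85
tcp_pos: [0.4441, 0.004, 0.082]
ee_rot: [179.8, 0.0, 91.4]
contact_force: [-0.5, 0.3, -2.0]
grip_width: 0.0378
```

```bash
python3 d.py .4485 .0052 .05 90.55
```

```text
t 28.85 tcp [444.07   4.01  81.98] rot [179.8    0.03  91.37] F [-0.48  0.33 -2.01] w 37.79760199106341
now-frame [ 1.1   4.35 32.  ] target-frame [ 1.15  4.44 31.98] turn [0.2  0.02 0.82]
```

servo_tool(hand=[-1,-1,-1,-1,-1,-1], translation=[[0.5,1.6,10],[0.5,1.5,12],[0,0,7],[0,0,2],[0,0,0],[0,0,0]], turn=[[0.2,0,0.6],[0,0,0],[0,0,0],[0,0,0],[0,0,0],[0,0,0]])

```text
t: 29.45
tcp_pos: [0.4486, 0.0053, 0.048]
ee_rot: [-179.9, 0.0, 90.8]
contact_force: [-0.2, 0.1, -3.7]
grip_width: 0.0375
```

```bash
python3 d.py .4485 .0052 .038 90.55
```

```text
t 29.45 tcp [448.61   5.29  48.02] rot [-179.92    0.01   90.78] F [-0.18  0.13 -3.72] w 37.45504406652957
now-frame [-0.09 -0.09 10.02] target-frame [-0.09 -0.11 10.02] turn [-0.08  0.01  0.23]
```

servo_tool(hand=[-1,-1,-1,-1,-1,-1,-1,-1], translation=[[0,0,2],[0,0,4],[0,0,3],[0,0,0],[0,0,2],[0,-0.3,2],[0,0,1.5],[0,0,0]], turn=[[0,0,0.2],[0,0,0],[0,0,0],[0,0,0],[0,0,0],[0,0,0],[0,0,0],[0,0,0]])

```text
t: 30.25
tcp_pos: [0.449, 0.0051, 0.0349]
ee_rot: [179.9, 0.1, 90.6]
contact_force: [-0.1, -0.3, -1.4]
grip_width: 0.0376
```

servo_tool(hand=[-1], translation=[[0,-0.2,1.5]], turn=[[0,0,0]])

```text
t: 30.35
tcp_pos: [0.4492, 0.005, 0.0344]
ee_rot: [179.9, 0.1, 90.6]
contact_force: [-8.4, 1.6, 29.3]
grip_width: 0.0377
```

servo_tool(hand=[-1,0,0.5,0.5,0.5,0.5,0.5,0.5,0.5], translation=[[0,-0.3,0],[0,0,0],[0,0,0],[0,0,0],[0,0,-10],[0,0,-25],[0,0,-25],[0,0,-12],[0,0,0]], turn=[[0,0,0],[0,0,0],[0,0,0],[0,0,0],[0,0,0],[0,0,0],[0,0,0],[0,0,0],[0,0,0]])

```text
t: 31.25
tcp_pos: [0.4489, 0.0051, 0.1109]
ee_rot: [179.9, 0.1, 90.6]
contact_force: [0.3, -0.1, -0.0]
grip_width: 0.0657
```

```bash
python3 d.py .4492 -.0792 .10 90.55; python3 - <<'E'
from ov import *
b=robot.read_camera("side")[:,:,::-1]
cv2.imwrite("pics/side6.png",cv2.resize(b[120:300,170:370],None,fx=4,fy=3.3,interpolation=cv2.INTER_CUBIC))
E
```

```text
t 31.25 tcp [448.88   5.05 110.89] rot [179.86   0.09  90.6 ] F [ 0.26 -0.09 -0.03] w 65.70302785362982
now-frame [-84.23  -0.59  11.02] target-frame [-84.25  -0.49  10.89] turn [0.14 0.09 0.05]
```

View pics/side6.png

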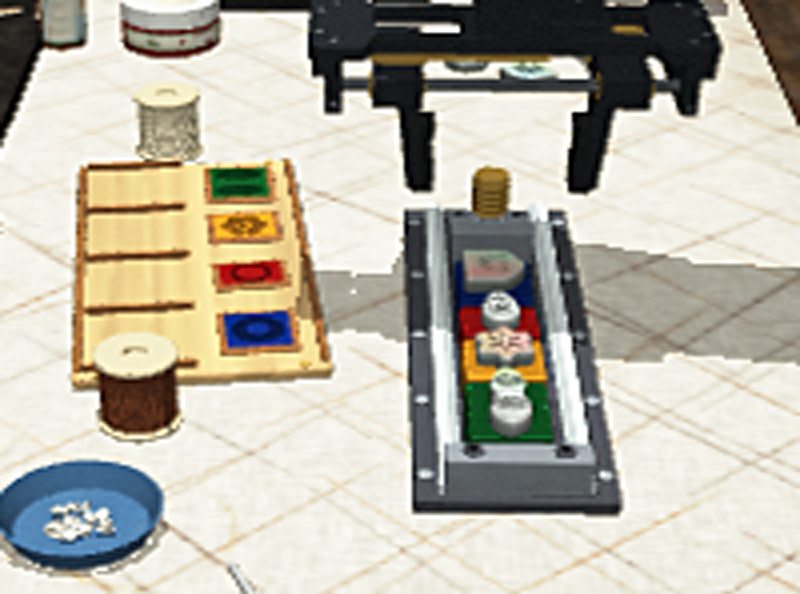

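servo_tool(hand=[0.5,0.5,0.5,0.5,0.5,0.5], translation=[[-20,0,0],[-30,0,0],[-20,0,0],[-10,0,0],[-4,0,0],[0,0,0]], turn=[[0.1,0.1,0],[0,0,0],[0,0,0],[0,0,0],[0,0,0],[0,0,0]])

```text
t: 31.9
tcp_pos: [0.4478, -0.0804, 0.107]
ee_rot: [-179.7, -0.2, 90.7]
contact_force: [0.6, -0.2, 1.1]
grip_width: 0.0662
```

```bash
python3 d.py .4490 -.0792 .05 90.55
```

```text
t 31.9 tcp [447.84 -80.36 107.05] rot [-179.69   -0.17   90.67] F [ 0.6  -0.18  1.08] w 66.20969181874818
now-frame [ 0.98  1.48 57.05] target-frame [ 1.15  1.17 57.05] turn [-0.31 -0.17  0.12]
```

servo_tool(hand=[0.5,0.5,0.5,0.5,0.5,0.5], translation=[[0.6,0.8,15],[0.5,0.4,20],[0,0,12],[0,0,6],[0,0,2],[0,0,0]], turn=[[-0.2,-0.1,0.1],[0,0,0],[0,0,0],[0,0,0],[0,0,0],[0,0,0]])

```text
t: 32.5
tcp_pos: [0.449, -0.0752, 0.0502]
ee_rot: [-179.9, -0.1, 90.8]
contact_force: [-0.4, -0.2, 0.6]
grip_width: 0.0661
```

```bash
python3 d.py .4490 -.0792 .049 90.55
```

```text
t 32.5 tcp [448.97 -75.22  50.17] rot [-179.9    -0.11   90.79] F [-0.38 -0.17  0.6 ] w 66.11456060561149
now-frame [-3.98 -0.02  1.16] target-frame [-3.98 -0.01  1.17] turn [-0.1  -0.11  0.24]
```

servo_tool(hand=[0.5,0.5,-1,-1,-1,-1,-1,-1,-1,-1,-1], translation=[[-4,0,1],[0,0,0],[0,0,0],[0,0,0],[0,0,0],[0,0,0],[0,0,0],[0,0,0],[0,0,0],[0,0,0],[0,0,0]], turn=[[-0.1,-0.1,0.2],[0,0,0],[0,0,0],[0,0,0],[0,0,0],[0,0,0],[0,0,0],[0,0,0],[0,0,0],[0,0,0],[0,0,0]], squeeze=25)

```text
t: 33.6
tcp_pos: [0.4479, -0.0794, 0.0506]
ee_rot: [-179.8, 0.0, 90.6]
contact_force: [-0.2, 1.2, -0.1]
grip_width: 0.0193
```

```bash
python3 d.py .4490 -.0792 .049 90.55;  python3 - <<'E'
from ov import *
b=robot.read_camera("side")[:,:,::-1]
cv2.imwrite("pics/side7.png",cv2.resize(b[120:300,170:370],None,fx=4,fy=3.3,interpolation=cv2.INTER_CUBIC))
E
```

```text
t 33.6 tcp [447.89 -79.43  50.65] rot [-179.85    0.01   90.63] F [-0.23  1.15 -0.06] w 19.267692222749076
now-frame [0.22 1.12 1.64] target-frame [0.22 1.11 1.65] turn [-0.15  0.01  0.08]
```

View pics/side7.png

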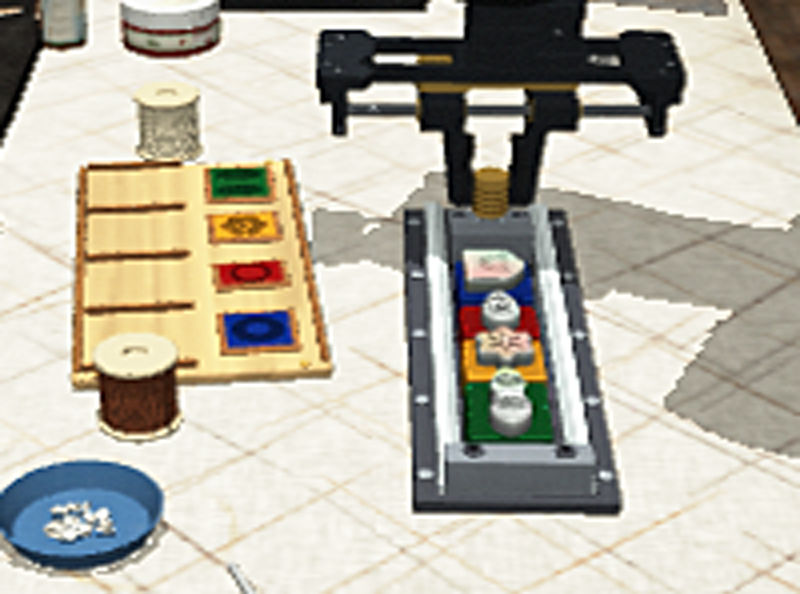

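servo_tool(hand=[-1,-1,-1,-1,-1,-1,-1,-1,-1,-1], translation=[[3,0,0],[4,0,0],[4,0,0],[4,0,0],[4,0,0],[4,0,0],[4,0,0],[4,0,0],[4,0,0],[0,0,0]], turn=[[0,0,0],[0,0,0],[0,0,0],[0,0,0],[0,0,0],[0,0,0],[0,0,0],[0,0,0],[0,0,0],[0,0,0]])

```text
t: 34.65
tcp_pos: [0.4475, -0.0418, 0.0506]
ee_rot: [-179.8, 0.1, 90.7]
contact_force: [0.4, -0.7, 1.3]
grip_width: 0.0194
```

```bash
python3 d.py .4485 -.0262 .0506 90.55
```

```text
t 34.65 tcp [447.51 -41.76  50.64] rot [-179.85    0.09   90.68] F [ 0.44 -0.68  1.34] w 19.359557162677667
now-frame [15.55  1.18  0.01] target-frame [15.55  1.14  0.04] turn [-0.15  0.09  0.13]
```

servo_tool(hand=[-1,-1,-1,-1,-1], translation=[[2,0,0],[2,0,0],[2,0,0],[2,0,0],[2,0,0]], turn=[[0,0,0],[0,0,0],[0,0,0],[0,0,0],[0,0,0]])

```text
t: 35.15
tcp_pos: [0.4474, -0.032, 0.0507]
ee_rot: [-179.8, 0.2, 90.7]
contact_force: [-1.3, -6.3, 0.8]
grip_width: 0.0193
```

servo_tool(hand=[-1,-1], translation=[[1.5,0,0],[1.5,0,0]], turn=[[0,0,0],[0,0,0]])

```text
t: 35.35
tcp_pos: [0.4474, -0.0293, 0.0507]
ee_rot: [-179.8, 0.2, 90.7]
contact_force: [-2.7, -6.5, 0.8]
grip_width: 0.0192
```

servo_tool(hand=[-1], translation=[[1.5,0,0]], turn=[[0,0,0]])

```text
t: 35.45
tcp_pos: [0.4474, -0.0282, 0.0507]
ee_rot: [-179.8, 0.3, 90.7]
contact_force: [-3.4, -16.7, -0.5]
grip_width: 0.0193
```

servo_tool(hand=[-1], translation=[[1.5,0,0]], turn=[[0,0,0]])

```text
t: 35.55
tcp_pos: [0.4474, -0.028, 0.0507]
ee_rot: [-179.8, 0.5, 90.8]
contact_force: [-4.5, -22.6, -1.4]
grip_width: 0.0185
```

servo_tool(hand=[-1], translation=[[1,0,0]], turn=[[0,0,0]])

```text
t: 35.65
tcp_pos: [0.4474, -0.0282, 0.0507]
ee_rot: [-179.8, 0.6, 90.8]
contact_force: [-3.9, -11.9, -0.6]
grip_width: 0.0194
```

servo_tool(hand=[-1], translation=[[1,0,0]], turn=[[0,0,0]])

```text
t: 35.75
tcp_pos: [0.4474, -0.0282, 0.0507]
ee_rot: [-179.8, 0.7, 90.8]
contact_force: [-3.6, -11.9, 0.6]
grip_width: 0.0193
```

```bash
python3 - <<'E'
from ov import *
a=robot.read_camera("top")[:,:,::-1];b=robot.read_camera("side")[:,:,::-1]
cv2.imwrite("pics/side8.png",cv2.resize(b[150:290,250:350],None,fx=7,fy=4.2,interpolation=cv2.INTER_CUBIC))
cv2.imwrite("pics/top8.png",cv2.convertScaleAbs(cv2.resize(a[185:253,130:292],None,fx=4.9,fy=4.9,interpolation=cv2.INTER_CUBIC),alpha=1.6))
E
```

```text
(no output)
```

View pics/side8.png

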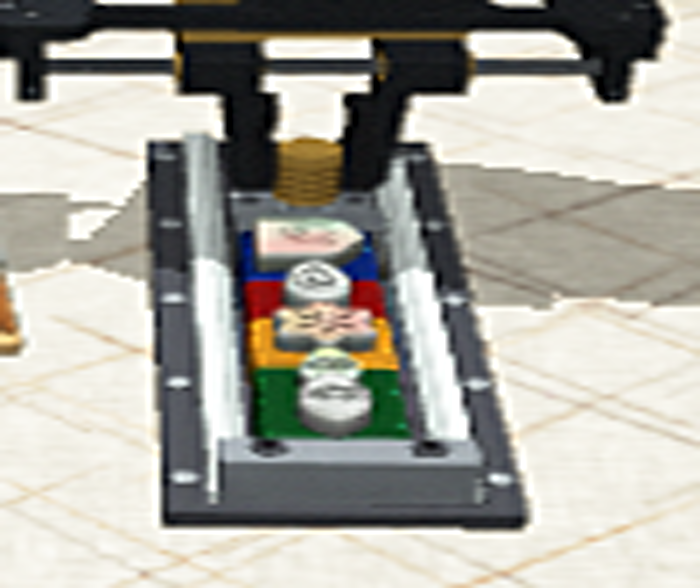

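View pics/top8.png

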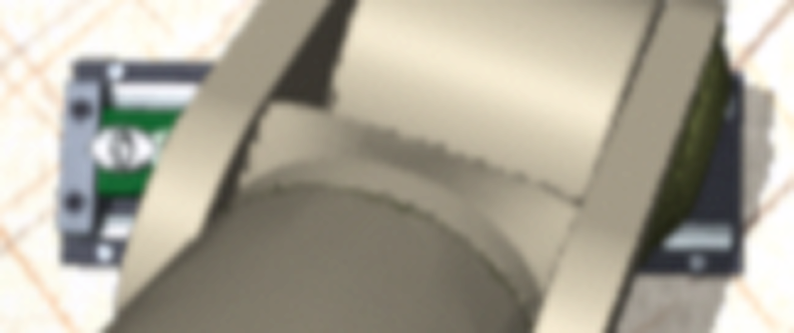

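servo_tool(hand=[-1,-1,-0.3,0.2,0.4], translation=[[2,0,0],[1,0,0],[0.3,0,0],[0,0,0],[0,0,0]], turn=[[0,0,0],[0,0,0],[0,0,0],[0,0,0],[0,0,0]])

```text
t: 36.35
tcp_pos: [0.4474, -0.0273, 0.0505]
ee_rot: [-179.8, 0.9, 90.8]
contact_force: [-0.4, -0.0, -0.7]
grip_width: 0.041
```

servo_tool(hand=[0.5,0.5,0.5,0.5,0.5], translation=[[0,0,-10],[0,0,-25],[0,0,-25],[0,0,-15],[0,0,0]], turn=[[0,0,0],[0,0,0],[0,0,0],[0,0,0],[0,0,0]])

```text
t: 36.85
tcp_pos: [0.4475, -0.0247, 0.1304]
ee_rot: [-179.8, 0.8, 90.8]
contact_force: [-0.0, -0.3, 0.1]
grip_width: 0.0662
```

servo_tool(hand=[0.5,0.5,0.5,0.5,0.5,0.5,0.5,0.5], translation=[[-20,0,-10],[-45,0,-10],[-45,0,-10],[-45,0,0],[-45,0,0],[-45,0,0],[-25,0,0],[0,0,0]], turn=[[0,0,0],[0,0,0],[0,0,0],[0,0,0],[0,0,0],[0,0,0],[0,0,0],[0,0,0]])

```text
t: 37.65
tcp_pos: [0.4505, -0.3024, 0.1621]
ee_rot: [-179.7, 0.6, 91.1]
contact_force: [-0.6, 0.8, -0.1]
grip_width: 0.066
```

```bash
python3 d.py; python3 - <<'E'
from ov import *
a=robot.read_camera("top")[:,:,::-1];b=robot.read_camera("side")[:,:,::-1]
cv2.imwrite("pics/side9f.png",b);cv2.imwrite("pics/top9f.png",a)
cv2.imwrite("pics/side9.png",cv2.resize(b[150:290,250:350],None,fx=7,fy=4.2,interpolation=cv2.INTER_CUBIC))
cv2.imwrite("pics/top9.png",cv2.convertScaleAbs(cv2.resize(a[185:253,130:292],None,fx=4.9,fy=4.9,interpolation=cv2.INTER_CUBIC),alpha=1.6))
E
```

```text
t 37.65 tcp [ 450.49 -302.39  162.13] rot [-179.74    0.63   91.06] F [-0.57  0.79 -0.07] w 65.98511818927959
```

View pics/side9.png

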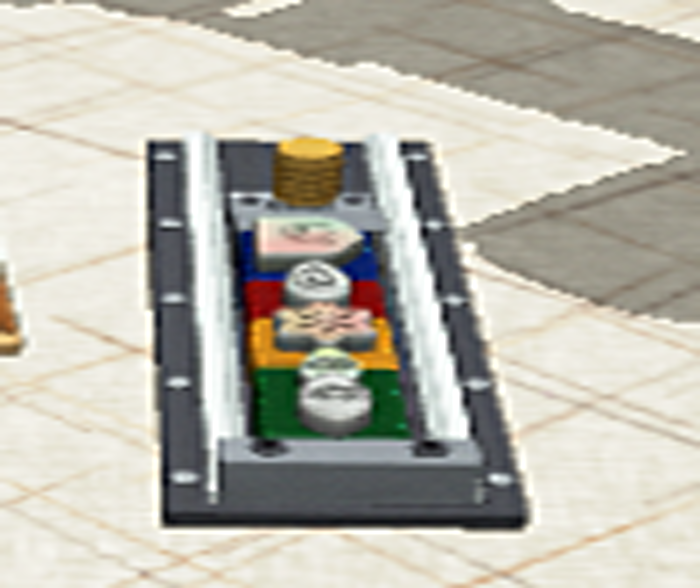

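View pics/top9.png

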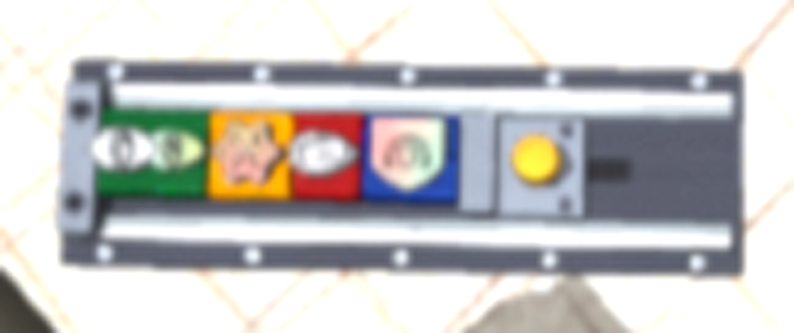

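```bash
python3 - <<'E'
from h import *
U=lambda p:uncrop(p,4.9,(130,185))
k=ray("top",U((535,158)),.061); print(k)
f=lambda n,x:(n,ray("top",U((x,160)),.034)[:2].round(4))
for n,x in [("fix",96),("g|y",209),("y|r",292),("r|b",364),("b|jaw",460)]: print(f(n,x))
print(robot.job_done())
E
```

```text
[ 0.4479512  -0.02738466  0.061     ]
('fix', array([0.4447, 0.1627]))
('g|y', array([0.446 , 0.1142]))
('y|r', array([0.4469, 0.0785]))
('r|b', array([0.4478, 0.0476]))
('b|jaw', array([0.4489, 0.0062]))
the job is handed in; nothing more can be done
None
```

The four stamps are in the chase in mirrored order and clamped tight. The job is handed in at 37.7 s, and no verdict was reported.

- **Order:** the proofs read blue, red, yellow, green from the left. The chase now holds green at the fixed end, then yellow, red and blue next to the jaw. All are face up and the way round they stood.
- **Clamping:** I slid the jaw by its knob about 51 mm until it stopped. It held at 12 N with a peak near 23 N. I then let go and moved the arm clear.
- **Final check:** in the last pictures the stamps look flat, square and touching, with no gaps.
    - From the top picture the widths come to 48.5, 35.7, 30.9 and 41.4 mm. That is about 156.5 mm in all, against the expected 156.
    - The knob sits at y = -27.4 mm, which agrees with the jaw's stop at -28.2 mm.
- **Small disagreements:**
    - The stop came about 2 mm short of my first estimate, which fits the jaw having started about 3 mm open.
    - Blue may sit 1 to 2 mm off the others across the channel, but it looks square.
    - Setting each stamp down gave a contact force of 27 to 30 N, below the 40 N limit.

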